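# Open the combination padlock of the standards chest and present it

## Robot

A 6-joint arm with a two-finger parallel gripper is mounted at the origin on a cart in front of the work surface, level with it; the furniture and walls round the work are solid. World frame = base frame: x ahead of the robot, y to its left, z up, the work surface at z = 0. Lengths are in m, angles in rad, forces in N, time in s.
With the tool pointing down it reaches from about 0.35 to 0.975 m from the base axis. Payload 7.1 kg.
Tool frame: the origin (TCP) lies midway between the tips of the shut fingers; the grasp point (between the pads) lies 19 mm behind it; z points along the fingers, x is the direction in which the jaws open and shut, and the axes are right-handed (so a half turn about z gives the same grasp; the last joint's range is limited). The gripper opens to 88 mm and grips with 3 to 60 N. Pads are 20 mm wide; open, the fingers measure 115 mm over their backs; the gripper's body (75 mm by 178 mm) begins 61 mm behind the grasp point.
Start: joints at [1.27, 0.423, 1.63, -0, 1.089, -0.019], TCP at [0.174, 0.6, 0.223] pointing down, gripper open.
Joint ranges: [-3, 3], [-0.9, 2.11], [0.09, 2.58], [-1.31, 4.45], [0.11, 2.69], [-2.54, 2.54]. Speed limits (rad/s): [2.39, 2.39, 3.01, 3.14, 3.14, 3.14].

## Interface

Orientations are given as a unit quaternion [w, x, y, z].
In Python, from station import move_pose, movel, movej, command_gripper, wait, inverse_kinematics, read_camera, camera_info, MotionError, job_done, get_time, get_joint_pos, get_qvel, get_effort, get_tcp_pos, get_ee_rot, get_ft_force, get_ft_torque, get_grip_width gives the robot as it stands. Calls block until the motion is done:
- move_pose(position, orientation): joint-space move of the TCP to a pose.
- movel(position, frame=None, v=0.15, until_force=None): straight line of the TCP; frame=None keeps the orientation; v is the mean speed in m/s. With until_force (N) it stops when the force on the tool has changed by that much, and returns True; else False.
- movej(angles): joint-space move.
- command_gripper(opening): opening from 0.0 (shut) to 1.0 (fully open); the grip force is fixed at half the most; returns when the fingers have stopped.
- wait(seconds).
- inverse_kinematics(position, orientation): joint angles nearest the present ones, or None.
- read_camera(name): name is "scene" or "top"; returns the picture (400x640x3 uint8, red, green, blue); there is no depth.
- camera_info(name): a dict with "intrinsics" (3x3 intrinsics, pixels), "T" (4x4, takes a point from camera to world coordinates). Camera axes: x right, y up, looking along -z (the intrinsics and any distortion apply to the point x, -y, -z); pixel columns grow to the right and rows downward; lengths in m; the calibration is good to about 2 mm. A picture is of the moment at which its call begins. camera_info takes no time and is no camera call.
A pose or a line that the arm cannot do raises MotionError and nothing moves.
- job_done(): hands the job in, once; it reports no verdict.
Readings, each from a call of its own:
- get_time(): time.
- get_joint_pos(): joint angles.
- get_qvel(): joint speeds.
- get_effort(): joint torques, N m.
- get_tcp_pos(): TCP position.
- get_ee_rot(): TCP orientation.
- get_ft_force(): force on the tool from outside, world axes, zero at the start.
- get_ft_torque(): the same for the moment, N m.
- get_grip_width(): opening from 0.0 (shut) to 1.0 (fully open).
Only numpy, scipy, OpenCV 4.12 (cv2) and the standard library are available. Lean on these libraries where they do the work, as an engineer would, in place of code of your own. Each camera call takes 0.05 s, during which the arm holds its last target. There are 200 camera calls.

## Task

Unlock the steel chest of reference standards: its combination is four clicks clockwise, so turn the padlock's dial until its broad white zero line stands four of its twelve clicks (120 degrees) clockwise of the arrow on the case at the shackle end, then draw the lock's case back until the shackle has come right out to its stop. Take the open lock off the staple and hold it up for me to see, level with the dial on top, at least 15 cm above the chest's deck; finish while still holding it there with the shackle open, and leave the things around it where they are.

Things in the scene. Friction and masses are not known exactly. Their poses are not given: they have to be found in the camera images.
- chest: Locked steel chest, painted grey, 250 (x) x 220 x 85 mm, fixed. Origin on the bench, 5 mm in front of its middle; x points from its front to its hinges, y to its left, z up. Front deck: flat, x -118 to 23 mm, z = 85 mm. Behind it the flush lid, 5 mm higher; its steel hasp leaf, 34 mm wide and 3 mm thick, lies on the deck as far forward as x = -27 mm, slotted over the staple.
- staple (a point): Foot of the staple's near leg, on the deck's top at chest x = -22 mm, y = 0; axes as the chest's. The staple is a fixed arch of 6 mm round steel in the chest's x-z plane: far leg 38 mm behind, 33 mm tall, 27 mm clear below. The shackle lies flat round the near leg, loosely: the lock can shift some mm and swing up to 0.3 rad until the shackle meets the leg.
- padlock: Loose combination padlock, 0.3 to 0.5 kg, lying on its back on the deck. Origin: centre of the underside of its case; x to the shackle end, z up through the dial. Steel case 56 (x) x 50 (y) x 28 mm: shackle face at x = 28 mm, flat sides at y = +-25 mm, free to grip. The index is a small black arrow on the case's top, beside the dial at the shackle end (+x).
- bow (a point): Inside of the middle of the shackle's bow: padlock x = 42 mm when shut, 60 mm when out, 13 mm above the underside; axes as the padlock's. The shackle is a flat U of 8 mm round steel, legs at padlock y = +15 and -15 mm, 22 mm clear between them. The leg at y = -15 mm is long and never leaves the case.
- toe_gap (a point): Fixed point of the padlock, at its x = 35.5, y = 15, z = 13 mm; axes as the padlock's. The shackle's short leg (y = +15 mm) passes here when shut. With the shackle out, the short leg's tip stands 15 mm off the case and this is the middle of the gap (x 28 to 43 mm): through it the staple's 6 mm leg can leave sideways, to the lock's +y, as the lock moves to its own -y.
- dial_axis (a point): Point on the dial's axis at half the height of its knob, 40 mm above the padlock's underside; axes as the padlock's. The knob is round, knurled, black, 24 mm in diameter, 33 to 47 mm above the underside, on a dial disc 42 mm in diameter and 4 mm thick that lies on the case.
- zero_line (a point): Outer end of the broad white zero line on the dial disc, 18 mm from the dial's axis; turns with the dial. The line runs on over the knob's top. Eleven thin white ticks complete the scale, 30 degrees apart.
- dial (a joint): Angle of the dial, rad, growing clockwise seen from above; 0 when the zero line points at the arrow. It clicks (about 0.06 N m) into a notch every 0.524 rad (30 degrees), has no end stop and starts between -1.0 and 0.9, in a notch or between two. The lock releases at 2.094 (four clicks clockwise) within about 0.2 rad; elsewhere the shackle moves under 3 mm and stops dead.
- shackle (a joint): How far the shackle has come out of the case, m: 0 shut, 0.018 right out at its stop. It slides with 2 to 4 N of friction and stays where it is left.
- the_vial_rack: Bystander: plastic vial block with vials, 60 x 100 x 36 mm, loose on the bench some way to the left of the chest; origin in the middle of its underside.
- the_beaker: Bystander: small glass beaker, 53 mm in diameter, 70 mm tall, loose on the bench to the right of the chest; origin in the middle of its underside.
- the_jar: Bystander: screw jar with a black lid, 44 mm in diameter, 46 mm tall, standing loose on the left of the chest's lid; origin in the middle of its underside.
- the_tape: Bystander: roll of tape lying flat, 78 mm in diameter, 19 mm tall, loose on the bench to the left of the chest; origin in the middle of its underside.
- the_marker: Bystander: marker pen, 126 mm long, lying loose on the right of the chest's lid, behind the staple; origin in the middle of its underside.
- the_wash_bottle: Bystander: wash bottle, 65 x 102 x 213 mm, loose on the bench farther to the left; origin in the middle of its underside.
Not all that is in view belongs to the job. Leave any green or turquoise look-alike of the padlock alone.

How it is judged:
On the way, in this order (a step that is already met when the one before it is completed fails the run):
1. the dial stands four clicks clockwise (within 0.2 rad) with the shackle still shut ((value of joint dial between 1.894 and 2.294 rad or value of joint dial between -4.38919 and -3.98919 rad) and value of joint shackle below 0.005 m), for 0.2 s.
2. the shackle is pulled out, still round the staple (value of joint shackle above 0.015 m and horizontal distance between bow and staple below 0.03 m and z of padlock in the frame of chest below 0.105 m), for 0.1 s.
At the end, for the whole second after the job is handed in: The padlock is held in the fingers (more than 2 N), its underside at least 150 mm above the chest's deck, dial up and level within 20 degrees, still (below 30 mm/s), touching no part of the chest, with the shackle still out by more than 12 mm; the arm keeps holding it so (z of padlock in the frame of chest above 0.235 m and value of joint shackle above 0.012 m and angle between padlock's own z axis and vertical below 0.35 rad and contact force between the fingers and padlock above 2 N and contact force between padlock and chest below 0.1 N and linear speed of padlock below 0.03 m/s); the arm keeps its last pose, push and grip.
It fails at once if a bystander is moved by more than 25 mm (distance of any of the_vial_rack, the_beaker, the_jar, the_tape, the_marker, the_wash_bottle from where it was at the start of the episode above 0.025 m).
It also fails if it takes over 72 s, if anything falls off the work surface, if the arm or the gripper's body presses on something with over 40 N, if the wrist force passes 120 N, or if a joint passes its speed limit or range.

## Working session

There is one attempt and no reset: what is moved stays moved. The work goes in short steps, each a Python script; the robot and the scene stay as the last script left them, time stands still between calls to the robot, and variables do not carry over. Pictures are saved under pics/ and viewed, about 8 in all and at most 12, crops included, and the job is handed in when it is done.

```bash
mkdir -p pics; ls
python3 - <<'E'
from station import *
import cv2,numpy as np
for n in("scene","top"):
    im=read_camera(n); cv2.imwrite(f"pics/{n}0.png",im[:,:,::-1]); i=camera_info(n); print(n,{k:np.round(v,4).tolist() if not isinstance(v,str) else v for k,v in i.items()})
print(get_time(),get_ee_rot(),get_tcp_pos())
a=cv2.imread("pics/scene0.png");b=cv2.imread("pics/top0.png")
cv2.imwrite("pics/both0.png",cv2.resize(np.vstack([a,b]),(800*600//800,0) if 0 else (480,600)))
E
```

```text
pics
scene {'intrinsics': [[383.1377, 0.0, 327.7924], [0.0, 383.1377, 201.3121], [0.0, 0.0, 1.0]], 'T': [[0.7373, 0.2831, -0.6134, -0.0639], [-0.675, 0.2727, -0.6856, -0.6138], [-0.0268, 0.9195, 0.3921, 0.5027], [0.0, 0.0, 0.0, 1.0]]}
top {'intrinsics': [[471.3736, 0.0, 324.7965], [0.0, 471.3736, 198.8711], [0.0, 0.0, 1.0]], 'T': [[-0.0037, 0.9816, -0.1909, 0.2625], [-1.0, -0.003, 0.0044, 0.0546], [0.0037, 0.1909, 0.9816, 1.3368], [0.0, 0.0, 0.0, 1.0]]}
0.1 [ 3.81634611e-04  7.99410790e-01  6.00784450e-01 -5.36707627e-04] [0.17365163 0.59989    0.22200491]
```

View pics/top0.png

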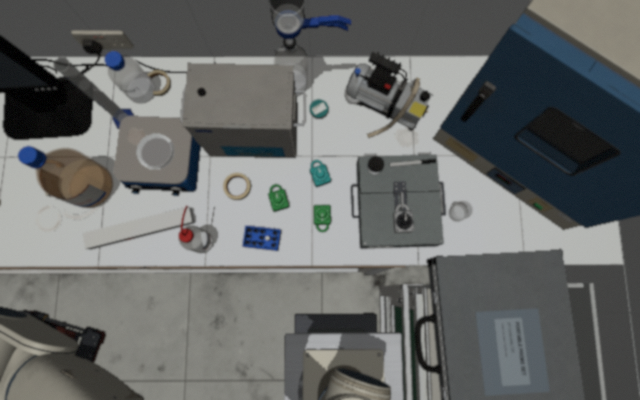

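View pics/scene0.png

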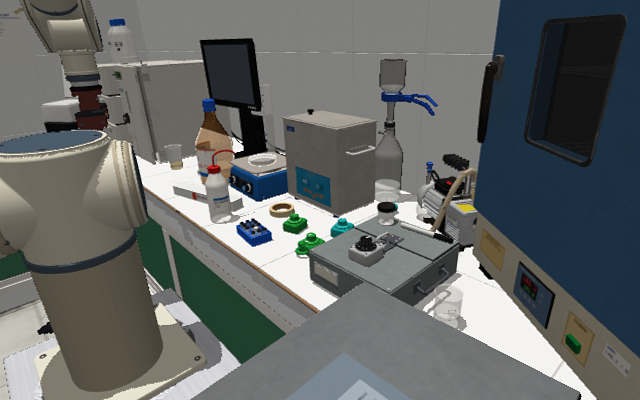

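The chest is at top (400,200) with the padlock at about (403,215). In the scene view the lock is at about (367,248). I'll enlarge both.

Run:
```python
import cv2,numpy as np
a=cv2.imread("pics/scene0.png")[215:285,330:430];b=cv2.imread("pics/top0.png")[150:250,350:450]
f=lambda x,s:cv2.resize(x,None,fx=s,fy=s,interpolation=cv2.INTER_CUBIC)
c=b[25:90,25:85]
A=f(a,4);B=cv2.resize(c,(400,433),interpolation=cv2.INTER_CUBIC)
o=np.zeros((440,800,3),np.uint8);o[:280,:400]=A;o[:433,400:]=B
cv2.imwrite("pics/crop0.png",o)
# chest contour in top
g=cv2.imread("pics/top0.png");gr=cv2.cvtColor(g,cv2.COLOR_BGR2GRAY)
m=((gr>60)&(gr<150)).astype(np.uint8);m[:,:345]=0;m[:,455:]=0;m[:145]=0;m[258:]=0
m=cv2.morphologyEx(m,cv2.MORPH_OPEN,np.ones((13,13)))
cs,_=cv2.findContours(m,0,2)
for c in sorted(cs,key=cv2.contourArea)[-2:]:print(cv2.contourArea(c),cv2.minAreaRect(c),cv2.boxPoints(cv2.minAreaRect(c)).round(1).tolist(), cv2.approxPolyDP(c,5,True)[:,0].tolist())
```

```text
7037.5 ((400.92913818359375, 200.9464111328125), (92.79753875732422, 88.10490417480469), 88.40885925292969) [[355.6000061035156, 155.8000030517578], [443.70001220703125, 153.3000030517578], [446.29998779296875, 246.10000610351562], [358.20001220703125, 248.60000610351562]] [[360, 171], [359, 245], [442, 244], [445, 201], [437, 164], [422, 164], [421, 155], [384, 155], [381, 171]]
```

View pics/crop0.png

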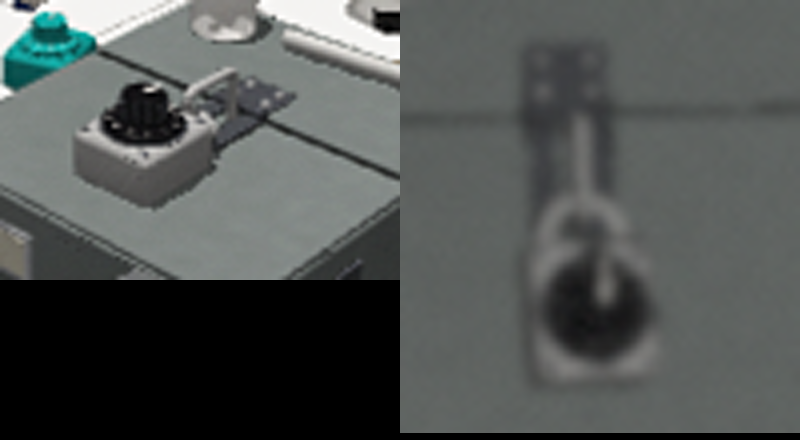

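Top view: the dial centre is at about (405,221), the shackle points up the image, and the zero line points roughly at the arrow. The case is yawed a few degrees. Next I'll measure these numerically.

```bash
cat > h.py <<'E'
import cv2,numpy as np
from station import *
from scipy.spatial.transform import Rotation as R
def ray(n,uv):
    i=camera_info(n);K=i["intrinsics"];T=np.array(i["T"])
    d=np.linalg.inv(K)@np.array([uv[0],uv[1],1.]);d=T[:3,:3]@(d*[1,-1,-1]);return T[:3,3],d
def onz(n,uv,z):
    o,d=ray(n,uv);return o+d*(z-o[2])/d[2]
def pix(n,p):
    i=camera_info(n);T=np.array(i["T"]);q=T[:3,:3].T@(np.asarray(p)-T[:3,3])*[1,-1,-1];q=i["intrinsics"]@q;return q[:2]/q[2]
def quat(yaw):
    "tool down, jaw (tool x) at angle yaw from world x"
    x=np.array([np.cos(yaw),np.sin(yaw),0]);z=np.array([0,0,-1.])
    q=R.from_matrix(np.c_[x,np.cross(z,x),z]).as_quat();return q[[3,0,1,2]]
def rect(n,c,half,z,s=8):
    "metric view of plane z about c: up=+x, left=+y, s px/mm*... "
    N=int(half*2000*s/4);g=np.linspace(half,-half,N)
    P=np.float32([pix(n,[c[0]+a,c[1]+b,z]) for a,b in((half,half),(half,-half),(-half,-half),(-half,half))])
    H=cv2.getPerspectiveTransform(P,np.float32([[0,0],[N,0],[N,N],[0,N]]))
    return lambda im:cv2.warpPerspective(im,H,(N,N),flags=cv2.INTER_CUBIC)
E
python3 - <<'E'
from h import *
b=cv2.imread("pics/top0.png");g=cv2.cvtColor(b,cv2.COLOR_BGR2GRAY)
print(g[208:234,392:418])
for n,u in(("top",(405,221)),):print(onz(n,u,.117))
c=onz("top",(404.5,220.7),.117)
t=rect("top",c,.05,.113,12)(b);s=rect("scene",c,.05,.132,12)(cv2.imread("pics/scene0.png"))
print(t.shape)
cv2.imwrite("pics/r0.png",cv2.resize(np.hstack([t,s]),(800,400)))
E
```

```text
[[ 96  91  80  84 105 116 107  88  70  69  75  75  76  90 112 122 117 104
   96  98  96  97  97  97  96  96]
 [ 95  92  83  93 111 114 100  80  68  64  66  65  66  78 100 116 113 104
   95  95  97 100  98  97  97  95]
 [ 95  92  89  98 112 112 102  85  76  71  67  63  66  75  89 102 103  95
   91  91  96  96  97  96  95  96]
 [ 93  91  88  97 109 112 107 102  97  89  79  70  68  79  94 105 106 101
   94  95  96  97  97  96  98  96]
 [ 90  86  88  98 108 117 119 114 108  98  79  65  67  82  96 108 113 109
  102  99  97  96  97  97  97  97]
 [ 87  82  91 103 115 123 122 111 101  84  67  57  64  82  90  97 106 109
  106 104 100  96  97  96  96  96]
 [ 85  81  94 109 119 119 109  91  75  61  54  50  67  87  85  77  85 100
  107 112 105  99  98  98  97  97]
 [ 85  79  94 113 120 109  88  62  48  45  43  43  66  87  82  65  68  82
   98 107 103  99  99  99  98  98]
 [ 85  80  93 109 111  93  64  43  35  33  35  38  66  91  87  64  56  61
   76  92  98  97  99  98  98  97]
 [ 86  80  89 103  99  73  47  37  31  27  30  38  71  99  96  69  44  42
   56  76  92  97  99  98  98  98]
 [ 88  80 
[... 1086 characters left out ...]
 85  79  92 109 117 116 106  88  75  65  59  51  49  58  72  90 106
  119 121 116 107 102  98  98  98]
 [ 94  85  80  87 102 110 118 122 116 109  99  86  79  74  81  96 113 123
  126 119 110 104  99  99  97  97]
 [ 95  88  80  84  97 103 113 124 124 119 111 104  97  93  98 105 114 116
  117 111 105 102  98  98  96  97]
 [ 95  90  80  78  89  97 104 112 110 109 104  99  95  94  93  95  98  98
   97  97  96  97  97  96  97  98]
 [ 97  92  83  79  81  87  92  95  93  91  89  87  86  85  85  83  84  87
   86  91  94  96  97  96  97  96]
 [ 97  95  90  85  87  88  88  88  90  89  89  89  88  88  90  87  86  89
   92  93  97  98  97  97  97  97]]
[ 0.44014021 -0.16027322  0.117     ]
(300, 300, 3)
```

View pics/r0.png

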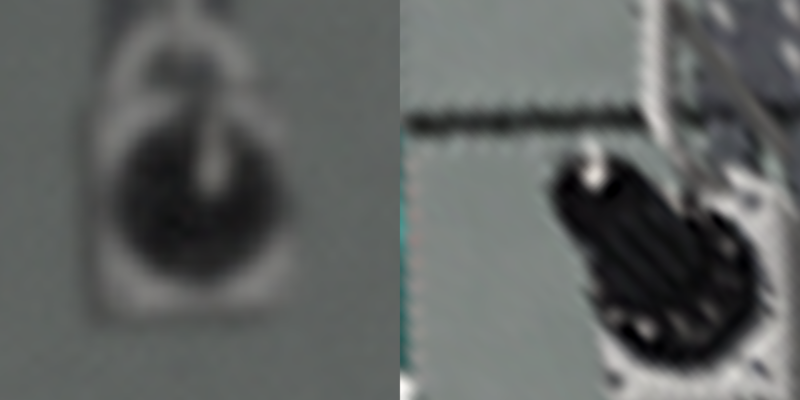

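Right half: the scene view, rectified at knob-top height, puts the knob centre within about 1 mm of the top-view estimate. The lock yaw is about +0.1 rad and the zero line is about 0.05 rad to the right, so the dial is at about 0.15 rad. The clockwise turn is therefore about 1.95 rad. I'll check IK and approach.

Run:
```python
from h import *
c=onz("top",(404.45,220.9),.117);print(c, get_joint_pos()[5])
for a in (0,.3,.6,.9,1.2,1.57,1.9,2.2,2.5,2.8):
    q=[inverse_kinematics([c[0],c[1],.122],quat(a+o)) for o in(0,-.3)]
    print(a,[None if x is None else np.round(x,2).tolist() for x in q])
```

```text
[ 0.44040868 -0.15884409  0.117     ] -0.019004543138504054
0 [[-0.37, 0.36, 2.04, -0.0, 0.75, -0.37], [-0.37, 0.36, 2.04, -0.0, 0.75, -0.07]]
0.3 [[-0.37, 0.36, 2.04, -0.0, 0.75, -0.67], [-0.37, 0.36, 2.04, -0.0, 0.75, -0.37]]
0.6 [[-0.37, 0.36, 2.04, -0.0, 0.75, -0.97], [-0.37, 0.36, 2.04, -0.0, 0.75, -0.67]]
0.9 [[-0.37, 0.36, 2.04, -0.0, 0.75, -1.27], [-0.37, 0.36, 2.04, -0.0, 0.75, -0.97]]
1.2 [[-0.37, 0.36, 2.04, -0.0, 0.75, -1.57], [-0.37, 0.36, 2.04, -0.0, 0.75, -1.27]]
1.57 [[-0.37, 0.36, 2.04, -0.0, 0.75, -1.94], [-0.37, 0.36, 2.04, -0.0, 0.75, -1.64]]
1.9 [[-0.37, 0.36, 2.04, -0.0, 0.75, -2.27], [-0.37, 0.36, 2.04, -0.0, 0.75, -1.97]]
2.2 [None, [-0.37, 0.36, 2.04, -0.0, 0.75, -2.27]]
2.5 [None, None]
2.8 [None, None]
```

Run:
```python
from h import *
c=onz("top",(404.45,220.9),.117)
movel([.25,.5,.4],v=.4)
y0=.85
move_pose([c[0],c[1],.32],quat(y0))
command_gripper(.55)
movel([c[0],c[1],.145],v=.25); movel([c[0],c[1],.1225],v=.05,until_force=8)
print(get_tcp_pos(),get_ft_force(),get_time())
command_gripper(0);print("width",get_grip_width()*88)
p=get_tcp_pos();print(movel([p[0],p[1],p[2]-.012],v=.02,until_force=8),get_tcp_pos(),get_ft_force())
q=np.array(get_joint_pos());n=8
for i in range(1,n+1):
    t=q.copy();t[5]+=1.95*i/n;movej(t);print(np.round(get_ft_force(),1),np.round(get_ft_torque(),3))
print(get_joint_pos()[5]-q[5],get_grip_width()*88)
command_gripper(.55)
p=get_tcp_pos();movel([p[0],p[1],.3],v=.25)
move_pose([.35,.15,.4],quat(0))
b=read_camera("top")[:,:,::-1];s=read_camera("scene")[:,:,::-1]
cv2.imwrite("pics/top1.png",b);cv2.imwrite("pics/scene1.png",s)
t=rect("top",c,.05,.117,12)(b);s=rect("scene",c,.05,.132,12)(s)
cv2.imwrite("pics/r1.png",cv2.resize(np.hstack([t,s]),(800,400)));print(get_time())
```

```text
[ 0.44034168 -0.15880814  0.12232454] [ 0.20668859 -0.10668529 -0.46882673] 5.4667
width 22.50404906284919
True [ 0.44067203 -0.15884487  0.12259102] [-0.90706564  0.83516624  6.50647651]
[1.1 0.9 0.2] [ 0.208 -0.204 -0.034]
[4.1 2.2 0.2] [ 0.316 -0.562 -0.01 ]
[3.  0.7 0.6] [ 0.064 -0.437 -0.04 ]
[4.2 1.1 0.2] [ 0.078 -0.686  0.052]
[ 3.8 -0.6  0.1] [-0.001 -0.584 -0.078]
[4.6 0.1 1.1] [-0.044 -0.544  0.056]
[ 3.8 -1.   0.7] [-0.223 -0.573 -0.002]
[ 3.8 -1.   2.4] [-0.206 -0.509  0.051]
1.9422084559129116 22.49205759613136
11.775
```

View pics/r1.png

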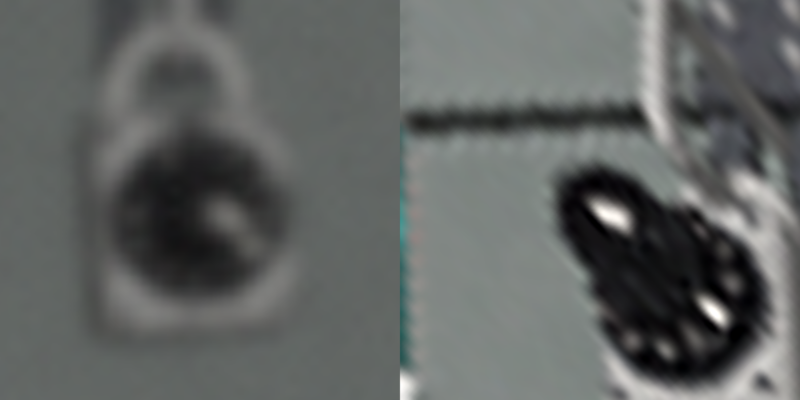

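The zero line now points lower right, about 120–135° clockwise, and the lock yaw has fallen to about 0.02. I'll pin this down with blob centroids.

```bash
cat >> h.py <<'E'
def line(tag,c0):
    "direction of zero line + disc centres"
    g={n:cv2.cvtColor(cv2.imread(f"pics/{n}{tag}.png"),cv2.COLOR_BGR2GRAY) for n in("top","scene")}
    t=rect("top",c0,.05,.117,24)(g["top"]).astype(float);s=t.shape[0]/100
    toW=lambda u,v:np.array([c0[0]+.05-v/s/1000,c0[1]+.05-u/s/1000])
    # disc: dark blob with closed line
    m=(t<70).astype(np.uint8);m=cv2.morphologyEx(m,cv2.MORPH_OPEN,np.ones((25,25)))
    cs,_=cv2.findContours(m,0,2);k=max(cs,key=cv2.contourArea);(u,v),r=cv2.minEnclosingCircle(k)
    h=cv2.convexHull(k);(eu,ev),ax,_=cv2.fitEllipse(h);d=toW(eu,ev);print(tag,"disc",d.round(4),np.array(ax)/s,"encl",toW(u,v).round(4),r/s)
    for n,z,l in(("scene",.117,"disc"),("scene",.132,"knob"),("top",.117,"disc"),("top",.132,"knob")):
        w=rect(n,d,.03,z,24)(g[n]).astype(float);N=w.shape[0];S=N/60
        yy,xx=np.mgrid[:N,:N];X=.03*1000-yy/S;Y=30-xx/S;rr=np.hypot(X,Y)
        lo,hi=(13,19) if l=="disc" else (2,10.5)
        k=(rr>lo)&(rr<hi);th=np.percentile(w[k],50);W=np.where(k,np.clip(w-max(th+25,55 if n=="top" else 90),0,None),0)
        # angular histogram
        a=np.arctan2(Y,X);hst=np.histogram(-np.degrees(a),bins=36,range=(-180,180),weights=W)[0]
        print(n,l,"cw deg",np.round(-np.degrees(np.arctan2((W*Y/rr).sum(),(W*X/rr).sum())),1),"cen",np.round([(W*X).sum()/W.sum(),(W*Y).sum()/W.sum()],1),"top bins",[(int(-175+10*i),int(hst[i]/1000)) for i in np.argsort(hst)[::-1][:4]])
    return d
E
python3 - <<'E'
from h import *
c=onz("top",(404.45,220.9),.117)
line("0",c);line("1",c)
def strips(tag):
    g=cv2.cvtColor(cv2.imread(f"pics/top{tag}.png"),cv2.COLOR_BGR2GRAY)
    t=rect("top",c,.05,.113,16)(g);return t
cv2.imwrite("pics/s1.png",cv2.resize(cv2.imread("pics/scene1.png")[228:270,345:390],(643,600),interpolation=cv2.INTER_CUBIC))
E
```

```text
0 disc [ 0.4412 -0.1574] [41.76944733 42.71981812] encl [ 0.4419 -0.1574] 22.33258310953776
scene disc cw deg nan cen [-6.9  3.8] top bins [(-155, 3), (-165, 1), (5, 0), (15, 0)]
scene knob cw deg nan cen [ 6.7 -0.1] top bins [(5, 30), (-5, 23), (15, 16), (-15, 13)]
top disc cw deg nan cen [15.1 -4.8] top bins [(15, 14), (25, 8), (5, 4), (35, 1)]
top knob cw deg nan cen [ 5.5 -1.6] top bins [(15, 14), (5, 14), (25, 12), (35, 9)]
1 disc [ 0.4365 -0.1579] [40.21482595 42.51005554] encl [ 0.4366 -0.1577] 21.69556427001953
scene disc cw deg nan cen [ -6.3 -10.9] top bins [(115, 40), (105, 14), (-175, 3), (-105, 2)]
scene knob cw deg nan cen [ 0.2 -4.1] top bins [(95, 27), (105, 24), (85, 18), (115, 15)]
top disc cw deg nan cen [ -7.1 -14.1] top bins [(115, 9), (125, 5), (105, 2), (95, 0)]
top knob cw deg nan cen [-2.7 -5.3] top bins [(115, 13), (125, 12), (105, 11), (135, 9)]h.py:37: RuntimeWarning: invalid value encountered in divide
  print(n,l,"cw deg",np.round(-np.degrees(np.arctan2((W*Y/rr).sum(),(W*X/rr).sum())),1),"cen",np.round([(W*X).sum()/W.sum(),(W*Y).sum()/W.sum()],1),"top bins",[(int(-175+10*i),int(hst[i]/1000)) for i in np.argsort(hst)[::-1][:4]])
```

View pics/s1.png

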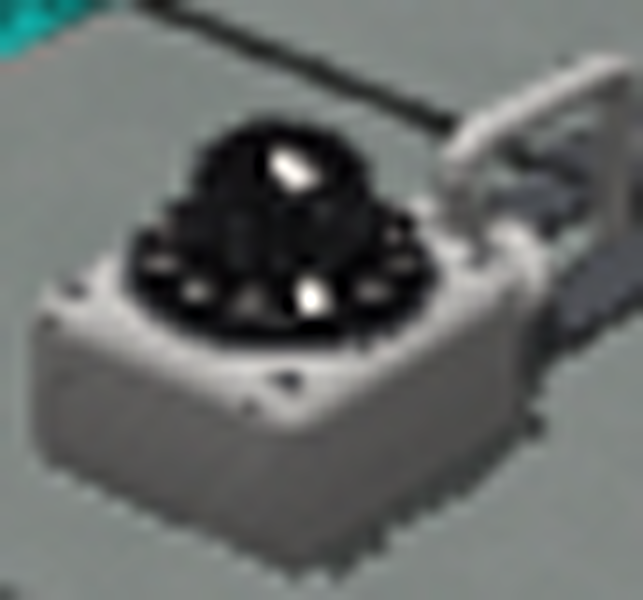

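Working from the case edges in this view, the zero line comes out at about 121° clockwise of the arrow. The top view gives 117–120°. That is the release notch. Next I'll grip the case sides and pull.

Run:
```python
from h import *
c=np.array([.4368,-.1580]);yaw=.025;u=np.array([np.cos(yaw),np.sin(yaw)]);Q=quat(-np.pi/2+yaw)
move_pose([*c,.3],Q);command_gripper(1.0)
movel([*c,.15],v=.25);print(movel([*c,.0905],v=.06,until_force=8),get_tcp_pos())
command_gripper(0);print("w",get_grip_width()*88,get_ft_force())
f0=np.array(get_ft_force());p0=np.array(get_tcp_pos())
# follow the pull in small steps
for i in range(1,13):
    t=p0[:2]-u*.003*i;hit=movel([*t,p0[2]],v=.03,until_force=14)
    p=np.array(get_tcp_pos());print(i,hit,np.round((p-p0)*1000,1),np.round(np.array(get_ft_force())-f0,1),np.round(get_ft_torque(),2))
    if hit or (np.linalg.norm((np.array(get_ft_force())-f0)[:2])>14):break
wait(.2);print(get_tcp_pos(),get_grip_width()*88,get_time())
for n in("top","scene"):cv2.imwrite(f"pics/{n}2.png",read_camera(n)[:,:,::-1])
a=cv2.resize(cv2.imread("pics/top2.png")[175:245,370:440],(400,400),interpolation=2);b=cv2.resize(cv2.imread("pics/scene2.png")[215:285,340:410],(400,400),interpolation=2)
cv2.imwrite("pics/r2.png",np.hstack([a,b]))
```

```text
False [ 0.4370592  -0.15810943  0.09075922]
w 49.63889020375204 [ 0.08397675 -0.48781521  1.0092313 ]
1 False [-2.8 -0.2  0. ] [ 1.8 -0.5 -1.8] [-0.15 -0.13 -0.09]
2 False [-6.  -0.2  0. ] [ 2.4 -1.  -3.4] [-0.19 -0.16 -0.04]
3 False [-9.2 -0.3  0. ] [ 1.6 -0.6 -2.3] [-0.26 -0.14 -0.07]
4 False [-12.3  -0.3   0. ] [ 1.4 -2.2 -1.2] [-0.32 -0.16 -0.06]
5 False [-15.3  -0.4   0. ] [ 1.4 -1.8 -1.4] [-0.32 -0.14 -0.09]
6 False [-15.8  -0.7   0.4] [ 9.4  1.8 -7.6] [ 0.25 -1.36  0.05]
7 False [-16.6  -1.    0.8] [16.9  5.3 -9.3] [ 0.9  -2.43  0.31]
[ 0.42027934 -0.15913545  0.09138796] 50.44076196544434 18.3333
```

View pics/r2.png

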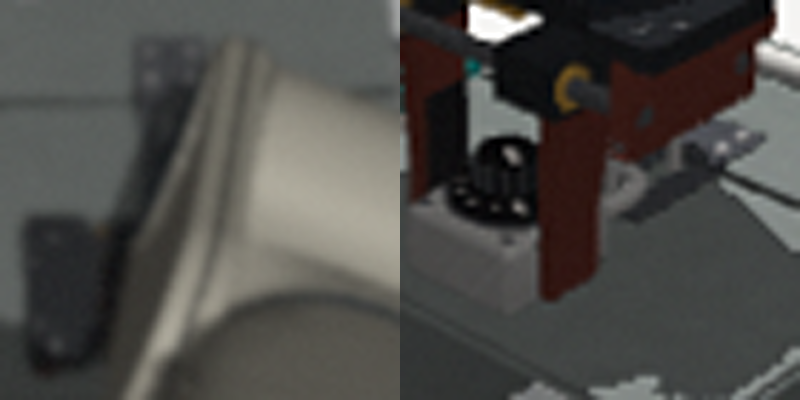

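The pull ran 15.5 mm at 2–3 N and then hit a hard stop at 17 N. The scene crop shows the case drawn back with the shackle bow extended at about (625,185) and the dial line unchanged. Next: lift 3 mm, ease forward about 20 mm, then move sideways to the lock's −y while watching the forces.

Run:
```python
from h import *
print("staple near top est",onz("top",(401.6,205.5),.118))
yaw=.025;u=np.array([np.cos(yaw),np.sin(yaw)]);v=np.array([-u[1],u[0]])
p0=np.array([.43706,-.15811]);z=.0908
at=lambda a,b:p0+u*a+v*b
def go(a,b,z,thr):
    h=movel([*at(a,b),z],v=.04,until_force=thr);f=np.array(get_ft_force());d=np.array(get_tcp_pos())[:2]-p0
    print(h,np.round([d@u*1e3,d@v*1e3],1),np.round(f,1),np.round(get_ft_torque(),2));return h,f
go(-.0140,0,z,30);go(-.0140,0,z+.003,30);go(-.0140,0,z+.0035,30)
fb=np.array(get_ft_force())
for a in np.arange(-.011,.0047,.003):
    h,f=go(a,0,z+.0035,6)
    if h or abs((f-fb)@[*u,0])>4:print("stop");break
print(get_time())
for n in("top","scene"):cv2.imwrite(f"pics/{n}3.png",read_camera(n)[:,:,::-1])
cv2.imwrite("pics/r3.png",cv2.resize(cv2.imread("pics/scene3.png")[215:275,340:420],(800,600),interpolation=2))
```

```text
staple near top est [ 0.48114817 -0.15264536  0.118     ]
False [-14.3   0.3] [1.  1.2 0.2] [ 0.15 -0.18  0.02]
False [-14.8   0.2] [ 0.1  0.6 -3.8] [ 0.01  0.2  -0.03]
False [-14.2   0. ] [ 0.3  0.6 -3.8] [ 0.04  0.2  -0.02]
False [-10.7  -0.1] [ 0.3 -0.6 -3.5] [-0.05  0.18 -0.03]
False [-7.7 -0. ] [ 1.5  0.2 -2.4] [-0.08  0.18 -0.03]
False [-4.8 -0. ] [-0.4  0.9 -3.6] [-0.04  0.19 -0.02]
False [-1.8 -0. ] [-0.   0.2 -1.6] [-0.01  0.22 -0.03]
False [ 1.2 -0. ] [ 0.1 -0.3 -3.8] [0.04 0.21 0.  ]
False [ 4.2 -0. ] [ 0.3 -0.5 -2.7] [-0.    0.17  0.01]
20.7667
```

View pics/r3.png

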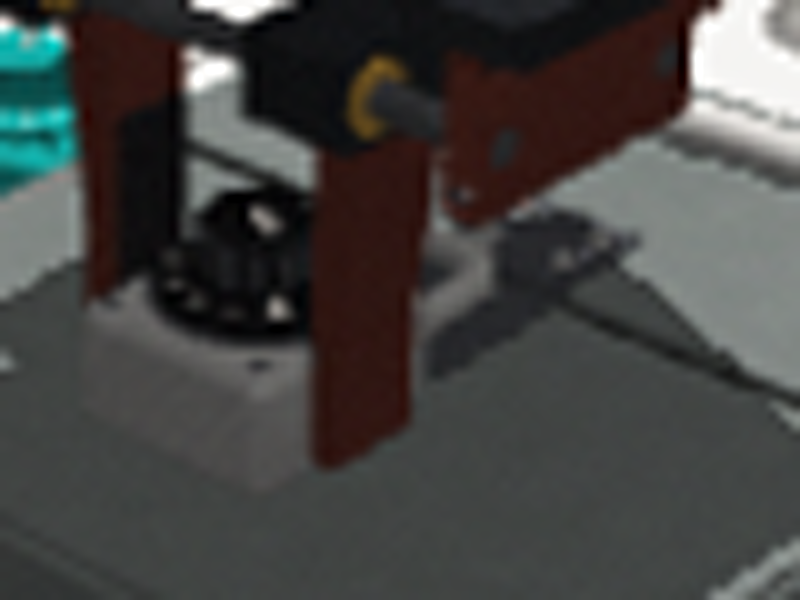

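The lock slid forward with no contact, and the bow now reaches past the near leg. Next is the sideways move.

Run:
```python
from h import *
yaw=.025;u=np.array([np.cos(yaw),np.sin(yaw)]);v=np.array([-u[1],u[0]])
p0=np.array([.43706,-.15811]);z=.0943;a=.0045
fb=np.array(get_ft_force());ok=True
for b in -np.arange(.003,.043,.003):
    h=movel([*(p0+u*a+v*b),z],v=.04,until_force=8);f=np.array(get_ft_force());d=np.array(get_tcp_pos())[:2]-p0
    print(h,np.round([d@u*1e3,d@v*1e3],1),np.round(f,1),np.round(get_ft_torque(),2))
    if h or np.linalg.norm((f-fb)[:2])>5:ok=False;print("stop");break
print(ok,get_time(),get_grip_width()*88)
```

```text
False [ 4.5 -3.2] [-0.5  0.5 -3.2] [-0.02  0.21  0.  ]
False [ 4.5 -6.2] [-0.6  0.2 -3.4] [0.03 0.17 0.06]
False [ 4.5 -9.1] [-1.  -0.3 -3.1] [ 0.01  0.2  -0.02]
False [  4.6 -12.2] [ 0.8 -0.3 -3.6] [0.01 0.23 0.01]
False [  4.5 -15.2] [-0.3 -0.8 -3.6] [-0.02  0.17 -0.03]
False [  4.6 -18.2] [ 0.6 -0.6 -3.6] [-0.01  0.17 -0.  ]
False [  4.6 -21.2] [-0.2  0.1 -4.8] [-0.03  0.21 -0.01]
False [  4.5 -24.2] [-0.1  0.5 -3. ] [ 0.03  0.17 -0.06]
False [  4.5 -27.2] [-0.3 -0.  -3.4] [ 0.03  0.24 -0.05]
False [  4.6 -30.2] [ 0.7  0.1 -3.7] [-0.01  0.24 -0.05]
False [  4.5 -33.2] [-0.3 -0.6 -2.9] [ 0.    0.22 -0.02]
False [  4.6 -36.2] [ 1.8  1.  -3.6] [ 0.    0.11 -0.03]
False [  4.5 -39.2] [-0.3  0.2 -3.3] [-0.05  0.16  0.01]
False [  4.5 -42.2] [ 0.4 -0.3 -3.7] [-0.06  0.11 -0.  ]
True 24.3667 49.883385433333785
```

The shackle left the staple without any contact. Now back away and lift.

Run:
```python
from h import *
p=np.array(get_tcp_pos())
def st(q,n=1):
    h=movel(q,v=.06,until_force=8);print(h,np.round(get_tcp_pos(),4),np.round(get_ft_force(),1));return h
st([p[0]-.03,p[1]-.005,p[2]]) or st([p[0]-.03,p[1]-.005,p[2]+.02]) or movel([p[0]-.03,p[1]-.005,.30],v=.12)
wait(.5);print(get_tcp_pos(),get_ft_force(),get_grip_width()*88,get_time())
for n in("top","scene"):cv2.imwrite(f"pics/{n}4.png",read_camera(n)[:,:,::-1])
x,y=pix("scene",get_tcp_pos()).astype(int);print(x,y)
cv2.imwrite("pics/r4.png",cv2.resize(cv2.imread("pics/scene4.png")[max(y-60,0):y+90,x-75:x+125],(800,600),interpolation=2))
```

```text
False [ 0.4128 -0.2054  0.0945] [ 0.6  0.4 -3.7]
False [ 0.413  -0.2053  0.1148] [-0.2 -0.4 -3.5]
[ 0.41265781 -0.2051461   0.29996108] [-0.29061144  0.58992484 -3.93086242] 49.55931912369857 27.7083
375 166
```

View pics/r4.png

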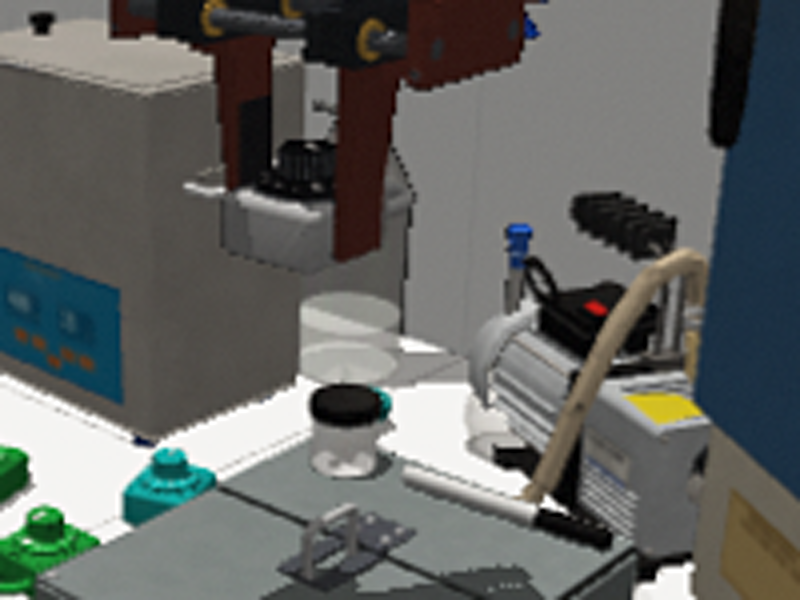

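The lock is off and hangs level, dial up, with the staple empty at about (335,540). Jar and marker look untouched. No forward force acted on the shackle after the pull, so I'm handing in.

```bash
python3 -c "
from station import *
print(get_grip_width()*88,get_ft_force(),get_tcp_pos());job_done();print(get_time())"
```

```text
49.74342788258875 [ 0.05089033  0.4862658  -2.92659275] [ 0.41265585 -0.20514846  0.30000845]
the job is handed in; nothing more can be done
the job is handed in; nothing more can be done
```

The padlock is open, off the staple, and was held up level with the dial on top when I handed the job in. The run used about 28 s of the 72 s. No verdict was reported.

- **Dial:** I turned it 1.94 rad clockwise by the knob. My readings of the zero line afterwards ranged from 117° to 121°. One cue, the line on the knob top in the scene view, disagreed at 93° to 134°. I discounted it because of parallax.
- **Shackle:** I gripped the case sides and drew it back. It slid about 15.5 mm at 2–3 N, then hit a hard stop at 17 N. That is a little short of the full 18 mm. My guess is that the dial turn had already dragged the shackle out a couple of millimetres. I did not measure its extension separately.
- **Removal:** I lifted the lock 3.5 mm, eased it forward and took it sideways off the staple. There was no noticeable contact, and nothing pushed the shackle back in.
- **Last checks:** The grip width was 49.7 mm, and the arm carried about 3–4 N, the lock's weight. The underside is at about z = 0.294 m, roughly 0.21 m above the deck.
- **Last picture:** It showed the lock level with the dial up and the staple empty. The jar and marker were in place by eye. The open shackle was hidden behind a finger, so I could not see it directly. I did not measure the other bystanders, but the arm passed well above them.

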